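Line up the office stamps by size

ROBOT

A 6-joint arm with a two-finger parallel gripper is mounted at the origin on the work surface. World frame = base frame: x ahead of the robot, y to its left, z up, the work surface at z = 0. Lengths are in mm, angles in degrees, forces in N, time in s.
With the tool pointing down it reaches from about 350 to 850 mm from the base axis. Payload 8.1 kg.
Tool frame: the origin (TCP) lies at the very end of the fingers, on their centre line; the grasp point (between the pads) lies 19 mm behind it; z points along the fingers, y is the direction in which the jaws open and shut (so a half turn about z gives the same grasp; the last joint's range is limited). The gripper opens to 85 mm and grips with 20 to 120 N. Pads are 22 mm wide; open, the fingers measure 114 mm over their backs; the gripper's body (76 mm by 85 mm) begins 54 mm behind the grasp point. The pads swing forward as they close: fully open they stand 13 mm farther back than shut.
Start: joints at [-77.831, 7.471, 85.268, -0, 87.261, -4.893], TCP at [176.071, -573.589, 231.292] pointing down, gripper open.
Joint ranges: [-169.43, 169.43], [-51.17, 129.36], [1.28, 143.12], [-76.62, 256.62], [0, 156.53], [-152.29, 152.29]. Speed limits (degrees/s): [136.94, 136.94, 159.86, 180, 180, 180].

INTERFACE

Orientations are given as [roll, pitch, yaw] about the fixed x, y, z axes, in that order (R = Rz(yaw) Ry(pitch) Rx(roll)).
In Python, from bench import r, eyes gives the robot as it stands. The module is installed in compiled form; this text tells all that it offers.
- The arm moves only by the tool play_rows, never from a script. Its argument "deltas" is a list of rows, each a list of 3 entries, a list of its own where there are three numbers: the shift along the tool's x, y, z in m, then the turn, a rotation vector about the tool's x, y, z in rad, then the closure, from 0 (fully open) to 1 (shut). A call has 1 to 8 rows; each row shifts and turns the pose as measured when the row begins, along the tool's axes as they then stand; what a row does not reach is not made up. A row lasts 1/8 s, in which the tool goes at most 62.5 mm and 10.7 degrees, less where a joint would pass 70% of its speed; a pose out of reach is approached as far as the arm can. A call with a gripper value outside its range is refused whole. The fingers move at their own pace and stop on an object; "force" is the grip in N (left out, the last holds). Time passes only in rows, so rows that do not move let the fingers close. It gives the time, the measured TCP pose, the force and the opening at its end, in the units of the state.
- r.sense(): the state, without advancing time (a new reading comes with each control period).
- eyes.snapshot(name): name is "scene" or "top" or "wrist"; returns the picture (420x560x3 uint8, red, green, blue); there is no depth.
- eyes.get_calibration(name): a dict with "mtx" (3x3 intrinsics, pixels), "R" (3x3) and "t" (3): a world point X has camera coordinates R X + t; the wrist camera has in their place "T_tool_cam" (4x4, takes a point from camera to tool coordinates, whose origin is the TCP and whose axes are the flange's). Camera axes: x right, y down, z forward; pixel columns grow to the right and rows downward; lengths in mm; the calibration is good to about 2 mm. A picture is of the moment at which its call begins: read the wrist's pose just before it. get_calibration takes no time and is no camera call.
- r.hand_in(): hands the job in, once; it reports no verdict.
The state is a dict: "time": time; "joint_pos": joint angles; "qd": joint speeds; "joint_efforts": joint torques, N m; "tool_pos": TCP position; "tcp_rot": TCP orientation; "ft_force": force on the tool from outside, world axes, zero at the start; "wrist_torque": the same for the moment, N m; "finger_gap": finger opening in mm.
Only numpy, scipy, OpenCV 4.12 (cv2) and the standard library are available. Lean on these libraries where they do the work, as an engineer would, in place of code of your own. Each camera call takes 0.05 s, during which the arm holds its last target. There are 200 camera calls.

TASK

Put the four round stamps on the board, one upright in the middle of each pad, in order of size: the smallest on the pad next to the red ink bottle, then larger and larger up to the largest next to the blue ink bottle. Keep the stamps upright all the way and leave both ink bottles standing where they are.

Things in the scene. Friction and masses are not known exactly. Their poses are not given: they have to be found in the camera images.
- stamp_yellow_center (a point): The yellow round office stamp, smallest of the four: loose, standing upright, its body a plain yellow cylinder 24 mm across and 56 mm tall overall, with a grey foot flange 30 mm across in the lowest 6 mm, and a slightly narrower cap in the top 16 mm. Grip the cylinder at about half its height. Light, 35 g give or take a third. This point is its centre on its axis, 28 mm above its underside; its z axis points up along the stamp, its yaw means nothing.
- stamp_green_center (a point): The green round office stamp, second smallest of the four: loose, standing upright, its body a plain green cylinder 30 mm across and 66 mm tall overall, with a grey foot flange 36 mm across in the lowest 6 mm, and a slightly narrower cap in the top 16 mm. Grip the cylinder at about half its height. Light, 50 g give or take a third. This point is its centre on its axis, 33 mm above its underside; its z axis points up along the stamp, its yaw means nothing.
- stamp_orange_center (a point): The orange round office stamp, second largest of the four: loose, standing upright, its body a plain orange cylinder 36 mm across and 76 mm tall overall, with a grey foot flange 42 mm across in the lowest 6 mm, and a slightly narrower cap in the top 16 mm. Grip the cylinder at about half its height. Light, 70 g give or take a third. This point is its centre on its axis, 38 mm above its underside; its z axis points up along the stamp, its yaw means nothing.
- stamp_black_center (a point): The black round office stamp, largest of the four: loose, standing upright, its body a plain black cylinder 42 mm across and 86 mm tall overall, with a grey foot flange 48 mm across in the lowest 6 mm, and a slightly narrower cap in the top 16 mm. Grip the cylinder at about half its height. Light, 95 g give or take a third. This point is its centre on its axis, 43 mm above its underside; its z axis points up along the stamp, its yaw means nothing.
- pad_a_top (a point): One of four alike round pads (white rim, grey middle, 58 mm across, 3 mm thick) fixed in a straight row, 80 mm apart, on a dark wooden board (75 x 460 mm, 8 mm thick) that lies on the desk; this one is at the end of the row on the robot's left (+y). The point is the centre of its upper face, 11 mm above the desk; the pad's z axis is up, its y axis runs along the row towards pad_a.
- pad_b_top (a point): One of four alike round pads (white rim, grey middle, 58 mm across, 3 mm thick) fixed in a straight row, 80 mm apart, on a dark wooden board (75 x 460 mm, 8 mm thick) that lies on the desk; this one is second from the robot's left. The point is the centre of its upper face, 11 mm above the desk; the pad's z axis is up, its y axis runs along the row towards pad_a.
- pad_c_top (a point): One of four alike round pads (white rim, grey middle, 58 mm across, 3 mm thick) fixed in a straight row, 80 mm apart, on a dark wooden board (75 x 460 mm, 8 mm thick) that lies on the desk; this one is third from the robot's left. The point is the centre of its upper face, 11 mm above the desk; the pad's z axis is up, its y axis runs along the row towards pad_a.
- pad_d_top (a point): One of four alike round pads (white rim, grey middle, 58 mm across, 3 mm thick) fixed in a straight row, 80 mm apart, on a dark wooden board (75 x 460 mm, 8 mm thick) that lies on the desk; this one is at the end of the row on the robot's right (-y). The point is the centre of its upper face, 11 mm above the desk; the pad's z axis is up, its y axis runs along the row towards pad_a.
- red_ink_center (a point): The red ink bottle: loose, upright, 40 mm across and 58 mm tall, red with a paper band and a red cap, standing on the board beyond one end of the row of pads, 75 mm from the centre of the end pad; which end changes from start to start. The point is its centre, half-way up. To be left where it is.
- blue_ink_center (a point): The blue ink bottle: loose, upright, 40 mm across and 58 mm tall, blue with a paper band and a blue cap, standing on the board beyond one end of the row of pads, 75 mm from the centre of the end pad; which end changes from start to start. The point is its centre, half-way up. To be left where it is.
Not all that is in view belongs to the job. What is shaped like the part that bears stamp_orange_center but pink is not meant.

How it is judged:
By the outcome, as a careful person would: the job done as asked, in the order asked, and still so for the second after the job is handed in, with the robot touching nothing.
It also fails if it takes over 90 s, if anything falls off the work surface, if the arm or the gripper's body presses on something with over 40 N, if the wrist force passes 120 N, or if a joint passes its speed limit or range.

## Working session

There is one attempt and no reset: what is moved stays moved. The work goes in short steps, Python scripts to look and compute and a tool call to move; the robot and the scene stay as the last step left them, time stands still between calls to the robot, and variables do not carry over. Pictures are saved under pics/ and viewed, about 12 in all and at most 16, crops included, and the job is handed in when it is done.

Besides the shell and the picture viewer there is one more tool, called after "Call:" as name(argument=value, ...), one argument or row to a line, values as JSON. play_rows: Moves the arm, as the interface text tells. Its arguments: {"type":"object","properties":{"deltas":{"type":"array"},"force":{"type":"number"}},"required":["deltas"]}

```bash
mkdir -p pics; python3 - <<'E'
from bench import r,eyes
import cv2,numpy as np
for n in("scene","top"):
    cv2.imwrite(f"pics/{n}0.png",eyes.snapshot(n)[:,:,::-1]); c=eyes.get_calibration(n)
    print(n,c['mtx'],c['R'],c['t'])
print(eyes.get_calibration("wrist")); print(r.sense())
E
```

```text
scene [[384.32822384   0.         279.25952914]
 [  0.         384.32822384 206.49609277]
 [  0.           0.           1.        ]] [[ 0.48315805  0.87552862  0.00281708]
 [ 0.64377307 -0.35308001 -0.67888935]
 [-0.5933924   0.32982441 -0.73423519]] [-272.1415445  -273.48600556 1033.04244096]
top [[461.55831746   0.         273.20951225]
 [  0.         461.55831746 209.01910353]
 [  0.           0.           1.        ]] [[ 0.00618509 -0.99986822 -0.01500967]
 [-0.98516381 -0.00351842 -0.17158054]
 [ 0.17150512  0.01584823 -0.98505575]] [ 35.4763641  515.93400959 781.83474147]
{'mtx': array([[300.73682499,   0.        , 281.28550393],
       [  0.        , 300.73682499, 212.27051222],
       [  0.        ,   0.        ,   1.        ]]), 'T_tool_cam': array([[ 5.45977731e-04, -9.54046367e-01, -2.99658524e-01,
         7.74897710e+01],
       [ 9.99999777e-01,  4.05948741e-04,  5.29548386e-04,
        -1.70796516e-01],
       [-3.83567713e-04, -2.99658746e-01,  9.54046377e-01,
        -1.42973313e+02],
       [ 0.00000000e+00,  0.00000000e+00,  0.00000000e+00,
         1.00000000e+00]])}
{'time': 0.1, 'joint_pos': array([-7.78314102e+01,  7.51097579e+00,  8.53226086e+01, -1.73007444e-03,
        8.72631299e+01, -4.89293801e+00]), 'qd': array([ 0.12727903, -0.11976819, -0.20484872, -0.06578644,  0.04166227,
       -0.06660452]), 'joint_efforts': array([ 1.52442470e-03, -5.70952749e+01, -5.01940370e+01, -1.21952148e-04,
        8.21717520e-03,  3.19965443e-05]), 'tool_pos': array([ 175.94513867, -573.09903946,  230.35144817]), 'tcp_rot': array([-1.79903491e+02, -6.52749402e-03,  1.70616063e+01]), 'ft_force': array([-0.04454394,  0.33077861,  0.14195716]), 'wrist_torque': array([ 0.01553917, -0.0112407 ,  0.02200106]), 'finger_gap': 85.27320008274893}
```

View pics/top0.png

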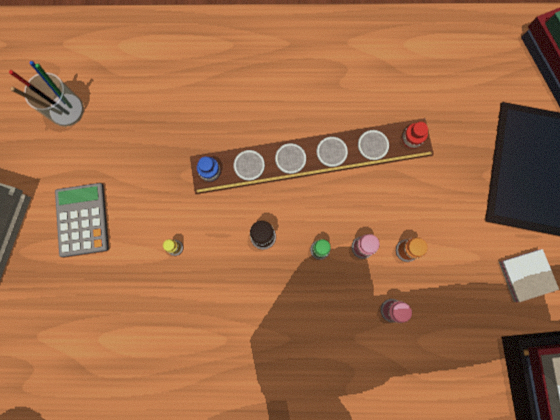

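View pics/scene0.png

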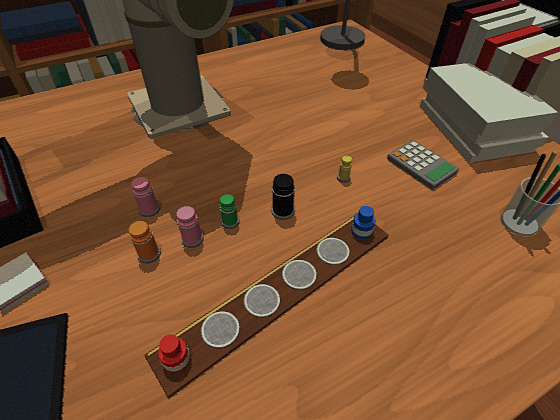

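The red bottle is on the −y end (top view 417,132) and the blue on the +y end (207,168). So pad d gets yellow, c green, b orange and a black. Next I'll measure in an enlarged crop.

```bash
python3 - <<'E'
import cv2
a=cv2.imread("pics/top0.png")
cv2.imwrite("pics/c1.png",cv2.resize(a[115:275,155:355],None,fx=3.75,fy=3.75,interpolation=cv2.INTER_CUBIC))
cv2.imwrite("pics/c2.png",cv2.resize(a[115:275,255:455],None,fx=3.75,fy=3.75,interpolation=cv2.INTER_CUBIC))
E
```

```text
(no output)
```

View pics/c1.png

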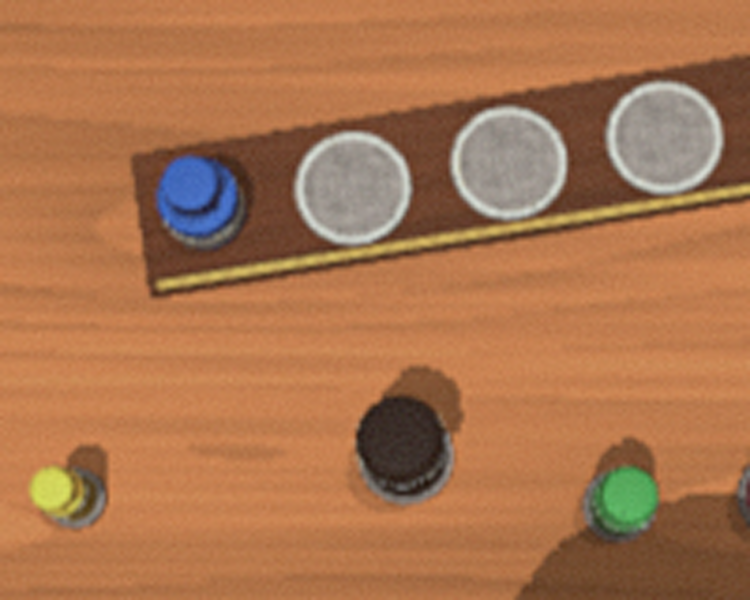

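View pics/c2.png

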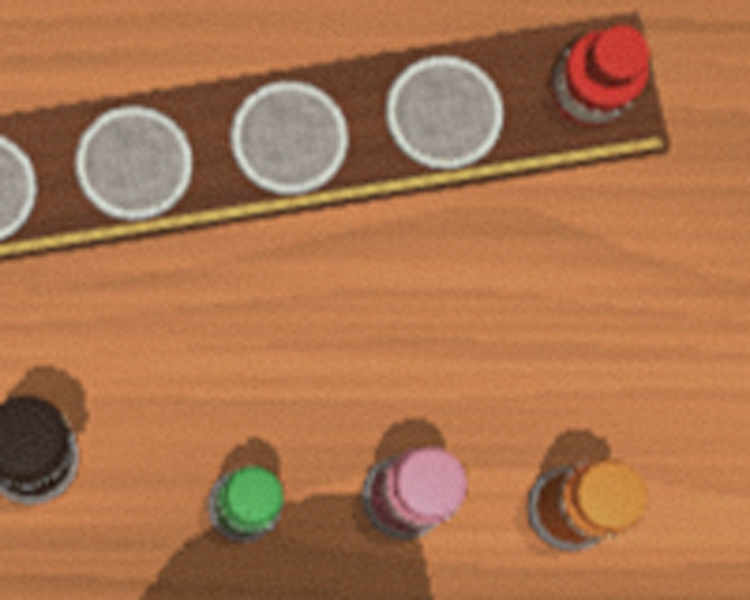

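```bash
cat > h.py <<'E'
import numpy as np
from bench import r,eyes
from scipy.spatial.transform import Rotation as Ro
def ray(n,u,v,z):
    c=eyes.get_calibration(n); 
    if n=="wrist":
        s=r.sense(); A=Ro.from_euler('xyz',s['tcp_rot'],degrees=True).as_matrix(); T=c['T_tool_cam']
        W=A@T[:3,:3]; o=A@T[:3,3]+s['tool_pos']
    else: W=c['R'].T; o=-W@c['t']
    d=W@np.linalg.inv(c['mtx'])@[u,v,1]
    return (o+d*(z-o[2])/d[2]).round(1)
def proj(n,X):
    c=eyes.get_calibration(n)
    if n=="wrist":
        s=r.sense(); A=Ro.from_euler('xyz',s['tcp_rot'],degrees=True).as_matrix(); T=c['T_tool_cam']
        p=T[:3,:3].T@(A.T@(np.array(X)-s['tool_pos'])-T[:3,3])
    else: p=c['R']@X+c['t']
    p=c['mtx']@p; return (p[:2]/p[2]).round(1)
def go(X,yaw=None):
    s=r.sense(); A=Ro.from_euler('xyz',s['tcp_rot'],degrees=True)
    print("t",round(s['time'],2),"at",s['tool_pos'].round(1),s['tcp_rot'].round(1),"gap",round(s['finger_gap'],1))
    print("shift mm",A.inv().apply(np.array(X)-s['tool_pos']).round(1))
    if yaw is not None: print("turn",(A.inv()*Ro.from_euler('xyz',[180,0,yaw],degrees=True)).as_rotvec().round(3))
E
python3 - <<'E'
from h import *
for k,u,v,z,o in [('a',353,188,11,155),('b',509,163,11,155),('c',664,137,11,155),('b',134,163,11,255),('c',290,138,11,255),('d',445,112,11,255),
 ('yel',54,490,56,155),('blk',402,437,86,155),('grn',629,499,66,155),('org',612,497,76,255),('orgfoot',573,508,3,255),('pink',432,486,76,255),('red',621,53,66,255),('blu',189,182,66,155)]:
    X=ray('top',(u+.5)/3.75-.5+o,(v+.5)/3.75-.5+115,z); print(k,X,np.hypot(*X[:2]).round(),proj('scene',X))
E
```

```text
a [606.8  85.5  11. ] 613.0 [332.5 250.6]
b [620.    6.5  11. ] 620.0 [298.6 274.1]
c [633.8 -72.1  11. ] 638.0 [261.4 300.3]
b [620.    6.5  11. ] 620.0 [298.6 274.1]
c [633.3 -72.6  11. ] 637.0 [261.  300.2]
d [ 647.1 -151.4   11. ] 665.0 [219.4 329.5]
yel [448.8 219.6  56. ] 500.0 [345.3 158.3]
blk [470.6  56.3  86. ] 474.0 [281.8 180.1]
grn [445.  -47.2  66. ] 447.0 [225.7 198.2]
org [ 445.8 -207.4   76. ] 492.0 [137.2 227.5]
orgfoot [ 446.9 -209.7    3. ] 494.0 [146.9 254.1]
pink [ 450.3 -126.6   76. ] 468.0 [184.3 212. ]
red [ 658.8 -224.7   66. ] 696.0 [168.  343.5]
blu [594.5 159.5  66. ] 616.0 [366.3 211.1]
```

Call:
play_rows(
  deltas=[
    [[0, 0, 0], [0, 0, -0.18], 0],
    [[0, 0, 0], [0, 0, -0.18], 0],
    [[0, 0, 0], [0, 0, -0.18], 0],
    [[0, 0, 0], [0, 0, -0.18], 0],
    [[0, 0, 0], [0, 0, -0.18], 0],
    [[0, 0, 0], [0, 0, -0.18], 0],
    [[0, 0, 0], [0, 0, -0.18], 0],
    [[0, 0, 0], [0, 0, -0.18], 0],
  ],
)

```text
time: 1.1
tool_pos: [175.4, -570.3, 225.0]
tcp_rot: [180.0, -0.6, 102.2]
ft_force: [-0.2, -0.3, 1.3]
finger_gap: 85.5
```

```bash
python3 -c "
from h import *
go([446,-208,150],99.7)"
```

```text
t 1.1 at [ 175.4 -570.3  225. ] [180.   -0.6 102.2] gap 85.5
shift mm [296.2 341.   78.3]
turn [-0.    -0.011  0.043]
```

Call:
play_rows(
  deltas=[
    [[0.037, 0.0425, 0.009], [0, -0.011, 0.043], 0],
    [[0.037, 0.0425, 0.009], [0, 0, 0], 0],
    [[0.037, 0.0425, 0.009], [0, 0, 0], 0],
    [[0.037, 0.0425, 0.009], [0, 0, 0], 0],
    [[0.037, 0.0425, 0.009], [0, 0, 0], 0],
    [[0.037, 0.0425, 0.009], [0, 0, 0], 0],
    [[0.037, 0.0425, 0.009], [0, 0, 0], 0],
    [[0, 0, 0], [0, 0, 0], 0],
  ],
)

```text
time: 2.1
tool_pos: [426.8, -251.8, 156.5]
tcp_rot: [-179.9, -0.2, 99.8]
ft_force: [-0.1, -0.7, 0.5]
finger_gap: 84.9
```

```bash
python3 -c "
from h import *
import cv2
go([446,-208,150],99.7)
s=r.sense();im=eyes.snapshot('wrist');cv2.imwrite('pics/w1.png',im[:,:,::-1])
print([(proj('wrist',[446,-208,z])) for z in (76,3)])"
```

```text
t 2.1 at [ 426.8 -251.8  156.5] [-179.9   -0.2   99.8] gap 84.9
shift mm [39.8 26.4  6.6]
turn [-0.002 -0.004  0.002]
[array([317.1, 167.9]), array([308.8, 156.3])]
```

View pics/w1.png

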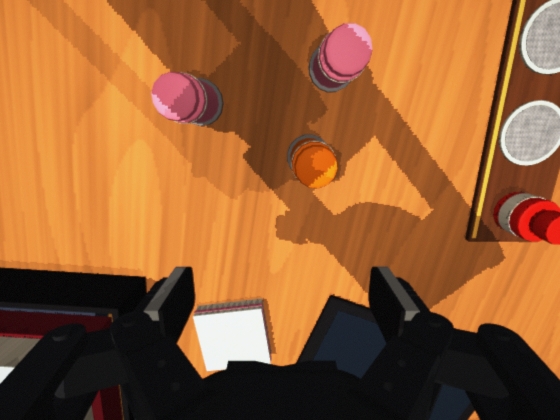

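Orange cap is at (316,169) and its foot at about (312,156). The prediction was (317,168), so they agree within about 2 mm. Moving over and down.

Call:
play_rows(
  deltas=[
    [[0.02, 0.0132, 0.003], [0, 0, 0], 0],
    [[0.02, 0.0132, 0.003], [0, 0, 0], 0],
    [[0, 0, 0], [0, 0, 0], 0],
  ],
)

```text
time: 2.52
tool_pos: [443.8, -212.1, 151.0]
tcp_rot: [-179.8, -0.1, 99.5]
ft_force: [-0.0, 0.1, -0.4]
finger_gap: 85.3
```

```bash
python3 -c "
from h import *
go([446,-208,20],99.7)"
```

```text
t 2.52 at [ 443.8 -212.1  151. ] [-1.798e+02 -1.000e-01  9.950e+01] gap 85.3
shift mm [  3.4   3.3 131. ]
turn [-0.004 -0.002 -0.003]
```

Call:
play_rows(
  deltas=[
    [[0.0035, 0.0035, 0.02], [-0.004, 0, 0], 0],
    [[0, 0, 0.03], [0, 0, 0], 0],
    [[0, 0, 0.03], [0, 0, 0], 0],
    [[0, 0, 0.03], [0, 0, 0], 0],
    [[0, 0, 0.018], [0, 0, 0], 0],
    [[0, 0, 0], [0, 0, 0], 0],
  ],
)

```text
time: 3.28
tool_pos: [443.6, -219.5, 22.0]
tcp_rot: [179.9, 0.3, 99.1]
ft_force: [-0.8, -0.0, -0.1]
finger_gap: 85.9
```

```bash
python3 -c "
from h import *
go([446,-208,20],99.7)"
```

```text
t 3.27 at [ 443.6 -219.5   22. ] [179.9   0.3  99.1] gap 85.9
shift mm [11.   4.2  2. ]
turn [ 0.001  0.004 -0.011]
```

Call:
play_rows(
  deltas=[
    [[0.011, 0.004, 0.002], [0, 0.004, -0.011], 0],
    [[0, 0, 0], [0, 0, 0], 0],
  ],
)

```text
time: 3.52
tool_pos: [446.4, -209.4, 21.7]
tcp_rot: [179.8, 0.1, 99.6]
ft_force: [-0.0, 0.6, 0.7]
finger_gap: 85.4
```

```bash
python3 -c "
from h import *
go([446,-208,20],99.7)"
```

```text
t 3.52 at [ 446.4 -209.4   21.7] [1.798e+02 1.000e-01 9.960e+01] gap 85.4
shift mm [ 1.4 -0.1  1.7]
turn [ 0.003  0.002 -0.001]
```

Good. Closing gently.

Call:
play_rows(
  deltas=[
    [[0.0015, 0, 0.0015], [0.003, 0.002, 0], 0.3],
    [[0, 0, 0], [0, 0, 0], 0.4],
    [[0, 0, 0], [0, 0, 0], 0.5],
    [[0, 0, 0], [0, 0, 0], 0.6],
    [[0, 0, 0], [0, 0, 0], 0.7],
    [[0, 0, 0], [0, 0, 0], 0.8],
    [[0, 0, 0], [0, 0, 0], 0.8],
  ],
  force=25,
)

```text
time: 4.4
tool_pos: [447.6, -208.5, 22.1]
tcp_rot: [179.9, 0.1, 99.7]
ft_force: [-0.1, 1.0, -0.3]
finger_gap: 35.4
```

```bash
python3 -c "
from h import *
go([620,6.5,150],99.7)"
```

```text
t 4.4 at [ 447.6 -208.5   22.1] [1.799e+02 1.000e-01 9.970e+01] gap 35.4
shift mm [ 182.6  206.4 -127.8]
turn [0.002 0.002 0.   ]
```

Call:
play_rows(
  deltas=[
    [[0, 0, -0.02], [0, 0, 0], 0.8],
    [[0, 0, -0.03], [0, 0, 0], 0.8],
    [[0.02, 0.02, -0.03], [0, 0, 0], 0.8],
    [[0.03, 0.035, -0.02], [0, 0, 0], 0.8],
    [[0.035, 0.04, 0], [0, 0, 0], 0.8],
    [[0.035, 0.04, 0], [0, 0, 0], 0.8],
    [[0.03, 0.035, 0], [0, 0, 0], 0.8],
    [[0.015, 0.015, 0], [0, 0, 0], 0.8],
  ],
)

```text
time: 5.4
tool_pos: [605.5, -10.1, 124.7]
tcp_rot: [179.9, 0.1, 99.4]
ft_force: [-0.8, -0.1, -0.7]
finger_gap: 35.5
```

```bash
python3 -c "
from h import *
go([620,6.5,33.5],99.7)"
```

```text
t 5.4 at [605.5 -10.1 124.7] [1.799e+02 1.000e-01 9.940e+01] gap 35.5
shift mm [14.1 16.8 91.2]
turn [ 0.002  0.001 -0.005]
```

Call:
play_rows(
  deltas=[
    [[0.014, 0.017, 0.01], [0, 0, -0.005], 0.8],
    [[0, 0, 0.025], [0, 0, 0], 0.8],
    [[0, 0, 0.025], [0, 0, 0], 0.8],
    [[0, 0, 0.013], [0, 0, 0], 0.8],
    [[0, 0, 0], [0, 0, 0], 0.8],
  ],
)

```text
time: 6.02
tool_pos: [620.1, 6.7, 49.1]
tcp_rot: [-180.0, 0.1, 99.8]
ft_force: [0.1, 0.1, -0.2]
finger_gap: 35.4
```

```bash
python3 -c "
from h import *
import cv2
go([620,6.5,33.5],99.7)
cv2.imwrite('pics/w2.png',eyes.snapshot('wrist')[:,:,::-1])
print([proj('wrist',p) for p in ([606.8,85.5,11],[620,6.5,11],[633.8,-72.1,11])])"
```

```text
t 6.03 at [620.1   6.7  49.1] [-1.80e+02  1.00e-01  9.98e+01] gap 35.4
shift mm [-0.2 -0.1 15.6]
turn [-0.     0.002  0.002]
[array([279.4, 111.9]), array([278.9, 241.1]), array([279.4, 341.6])]
```

View pics/w2.png

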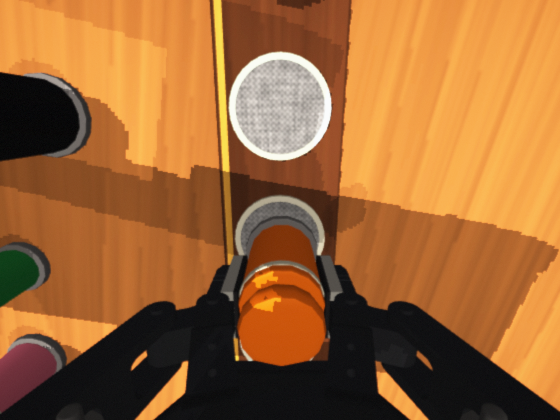

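```bash
python3 -c "
from h import *
for c in ([606.8,85.5],[620,6.5]):
  P=np.array([proj('wrist',[c[0]+29*np.cos(t),c[1]+29*np.sin(t),11]) for t in np.linspace(0,6.28,100)]); print(P.min(0),P.max(0))
for z in (11.2+16,17+16): 
  P=np.array([proj('wrist',[620.1+21*np.cos(t),6.7+21*np.sin(t),z]) for t in np.linspace(0,6.28,100)]); print('foot',P.min(0),P.max(0))
"
```

```text
[228.7  55.7] [330.  162.6]
[234.5 198.1] [323.3 280.3]
foot [244.  218.3] [313.8 282.2]
foot [242.9 221.7] [314.9 287.2]
```

The pad rims sit about 1.5 mm further along +row than predicted, so I'll add 1 mm. Lowering and releasing.

Call:
play_rows(
  deltas=[
    [[0.001, 0, 0.008], [0, 0.002, 0], 0.8],
    [[0, 0, 0.007], [0, 0, 0], 0.8],
    [[0, 0, 0], [0, 0, 0], 0.8],
  ],
)

```text
time: 6.45
tool_pos: [622.1, 7.2, 36.5]
tcp_rot: [179.7, 0.1, 99.8]
ft_force: [0.5, 0.2, -0.7]
finger_gap: 35.4
```

```bash
python3 -c "
from h import *
go([620,7.5,33.2],99.7);print(r.sense()['ft_force'])"
```

```text
t 6.45 at [622.1   7.2  36.5] [1.797e+02 1.000e-01 9.980e+01] gap 35.4
shift mm [ 0.6 -2.1  3.3]
turn [0.005 0.001 0.001]
[ 0.52957809  0.15989116 -0.67910851]
```

Call:
play_rows(
  deltas=[
    [[0.0005, -0.002, 0.0015], [0.005, 0, 0], 0.8],
    [[0, 0, 0.002], [0, 0, 0], 0.8],
    [[0, 0, 0], [0, 0, 0], 0.8],
  ],
)

```text
time: 6.82
tool_pos: [620.4, 7.4, 33.5]
tcp_rot: [180.0, 0.1, 99.8]
ft_force: [-0.2, -0.3, -0.6]
finger_gap: 35.3
```

```bash
python3 -c "
from h import *
go([620,7.5,33.2],99.7)"
```

```text
t 6.83 at [620.4   7.4  33.5] [1.80e+02 1.00e-01 9.98e+01] gap 35.3
shift mm [ 0.2 -0.4  0.3]
turn [0.    0.001 0.001]
```

Call:
play_rows(
  deltas=[
    [[0, 0, 0.001], [0, 0, 0], 0.8],
    [[0, 0, 0], [0, 0, 0], 0.8],
  ],
)

```text
time: 7.08
tool_pos: [620.8, 7.4, 33.4]
tcp_rot: [179.9, 0.1, 99.8]
ft_force: [-1.1, -1.4, -1.2]
finger_gap: 35.6
```

Call:
play_rows(
  deltas=[
    [[0, 0, 0.0015], [0, 0, 0], 0.8],
    [[0, 0, 0], [0, 0, 0], 0.8],
  ],
)

```text
time: 7.32
tool_pos: [621.3, 7.4, 33.4]
tcp_rot: [179.9, 0.1, 99.8]
ft_force: [-0.3, 0.2, 0.2]
finger_gap: 35.3
```

Call:
play_rows(
  deltas=[
    [[0, 0, 0], [0, 0, 0], 0.5],
    [[0, 0, 0], [0, 0, 0], 0.3],
    [[0, 0, 0], [0, 0, 0], 0.1],
    [[0, 0, 0], [0, 0, 0], 0],
    [[0, 0, -0.03], [0, 0, 0], 0],
    [[0, 0, -0.04], [0, 0, 0], 0],
    [[0, 0, -0.03], [0, 0, 0], 0],
    [[0, 0, 0], [0, 0, 0], 0],
  ],
)

```text
time: 8.32
tool_pos: [620.1, 7.5, 134.2]
tcp_rot: [-179.9, 0.1, 99.8]
ft_force: [0.4, 1.0, 0.7]
finger_gap: 85.7
```

```bash
python3 -c "
from h import *
go([445,-47.2,120],99.7)
import cv2
s=eyes.snapshot('top');cv2.imwrite('pics/t2.png',cv2.resize(s[115:275,155:355],None,fx=3.75,fy=3.75,interpolation=cv2.INTER_CUBIC)[:,:,::-1])
cv2.imwrite('pics/w3.png',eyes.snapshot('wrist')[:,:,::-1])
print([proj('wrist',p) for p in ([620,7.5,87],[620,7.5,14],[606.8,85.5,11],[620,6.5,11],[633.8,-72.1,11],[470.6,56.3,86])])"
```

```text
t 8.32 at [620.1   7.5 134.2] [-1.799e+02  1.000e-01  9.980e+01] gap 85.7
shift mm [ -24.2 -181.8   14.4]
turn [-0.001  0.001  0.001]
[array([283.2, 238.9]), array([283.2, 207.8]), array([283.7, 115.6]), array([283. , 207.9]), array([283.1, 285.1]), array([ 52.6, 124.4])]
```

View pics/w3.png

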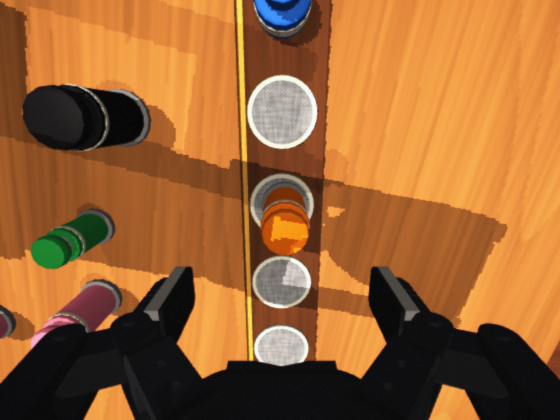

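```bash
python3 -c "
import cv2
a=cv2.imread('pics/w3.png')[60:310,230:340];b=cv2.imread('pics/t2.png')
a=cv2.resize(a,None,fx=2.4,fy=2.4,interpolation=cv2.INTER_CUBIC)
b=b[50:300,270:770]; b=cv2.resize(b,(500,260))
import numpy as np
o=np.zeros((600,780,3),np.uint8);o[:600,:264]=a[:600];o[:260,270:770]=b;cv2.imwrite('pics/z1.png',o)"
```

```text
(no output)
```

View pics/z1.png

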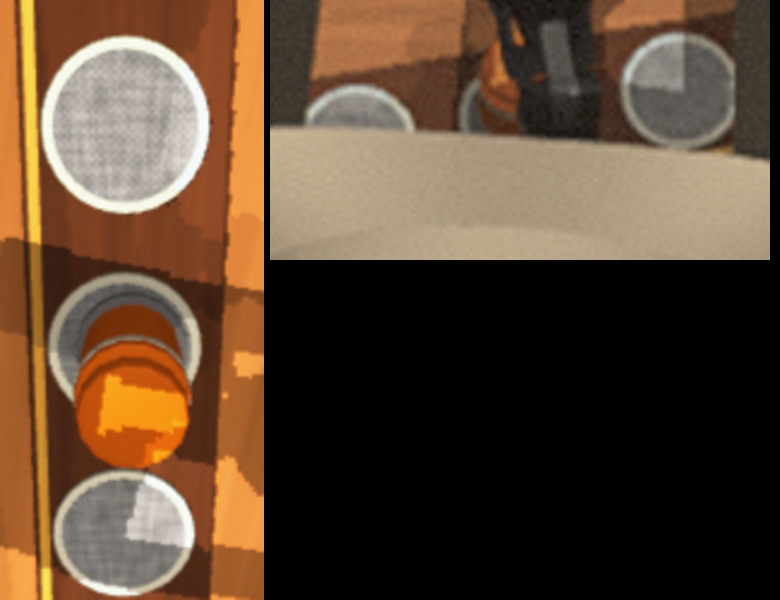

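```bash
python3 -c "
from h import *
def ext(c,R,z):
  P=np.array([proj('wrist',[c[0]+R*np.cos(t),c[1]+R*np.sin(t),z]) for t in np.linspace(0,6.28,100)]); return P.min(0),P.max(0)
print('a',ext([606.8,85.5],29,11),'obs 247.2 75 317 148.8');print('b',ext([620,6.5],29,11),'obs 250 173.3 313.8');print('c',ext([633.6,-72.4],29,11),'obs 252.5 255.8 310.8 307.9')
print('foot',ext([620,7.5],21,17),'obs min v 182'); print('cap',ext([620,7.5],17,87),'obs 261.3 201.5? 309.2 255')"
```

```text
a (array([248.9,  77.6]), array([318.7, 151. ])) obs 247.2 75 317 148.8
b (array([251.2, 176.4]), array([314.9, 237.4])) obs 250 173.3 313.8
c (array([253.6, 258.8]), array([312.1, 310.3])) obs 252.5 255.8 310.8 307.9
foot (array([259.7, 185.7]), array([306.8, 230.8])) obs min v 182
cap (array([257.8, 214.8]), array([308.7, 261.9])) obs 261.3 201.5? 309.2 255
```

Orange stands on pad b but about 2.5 mm off towards the far side. I'll re-grip and re-centre it.

Call:
play_rows(
  deltas=[
    [[0, 0, 0.03], [0, 0, 0], 0],
    [[0, 0, 0.03], [0, 0, 0], 0],
    [[0, 0, 0.025], [0, 0, 0], 0],
    [[0, 0, 0.012], [0, 0, 0], 0],
    [[0, 0, 0], [0, 0, 0], 0],
  ],
)

```text
time: 9.05
tool_pos: [611.6, 8.0, 22.6]
tcp_rot: [-179.0, -0.2, 99.8]
ft_force: [-0.1, 0.5, 0.6]
finger_gap: 85.7
```

```bash
python3 -c "
from h import *
go([619.3,7,35],99.7)"
```

```text
t 9.05 at [611.6   8.   22.6] [-179.    -0.2   99.8] gap 85.7
shift mm [ -2.2   7.2 -12.5]
turn [-0.017 -0.003  0.001]
```

Call:
play_rows(
  deltas=[
    [[-0.002, 0.007, -0.0125], [-0.017, -0.003, 0], 0],
    [[0, 0, 0], [0, 0, 0], 0],
    [[0, 0, 0], [0, 0, 0], 0],
  ],
)

```text
time: 9.43
tool_pos: [621.7, 7.0, 38.9]
tcp_rot: [179.7, 0.1, 99.8]
ft_force: [0.3, -0.3, 0.1]
finger_gap: 85.3
```

```bash
python3 -c "
from h import *
go([619.3,7,35],99.7)"
```

```text
t 9.43 at [621.7   7.   38.9] [1.797e+02 1.000e-01 9.980e+01] gap 85.3
shift mm [ 0.4 -2.4  3.9]
turn [0.005 0.001 0.001]
```

Call:
play_rows(
  deltas=[
    [[0, -0.002, 0.004], [0.005, 0.001, 0], 0],
    [[0, 0, 0], [0, 0, 0], 0],
    [[0, 0, 0], [0, 0, 0], 0],
  ],
)

```text
time: 9.8
tool_pos: [620.3, 6.6, 35.6]
tcp_rot: [179.9, 0.0, 99.8]
ft_force: [-0.6, 0.4, -0.3]
finger_gap: 85.5
```

```bash
python3 -c "
from h import *
go([619.3,7,35],99.7)"
```

```text
t 9.8 at [620.3   6.6  35.6] [179.9   0.   99.8] gap 85.5
shift mm [ 0.6 -0.9  0.6]
turn [0.001 0.001 0.001]
```

Call:
play_rows(
  deltas=[
    [[0.0005, -0.001, 0], [0.001, 0, 0], 0.3],
    [[0, 0, 0], [0, 0, 0], 0.4],
    [[0, 0, 0], [0, 0, 0], 0.5],
    [[0, 0, 0], [0, 0, 0], 0.6],
    [[0, 0, 0], [0, 0, 0], 0.8],
    [[0, 0, 0], [0, 0, 0], 0.8],
  ],
  force=20,
)

```text
time: 10.55
tool_pos: [619.0, 7.0, 35.4]
tcp_rot: [-180.0, 0.0, 99.8]
ft_force: [0.2, -0.4, 0.4]
finger_gap: 35.2
```

```bash
python3 -c "
from h import *
import cv2
go([619.3,7,35],99.7)
a=eyes.snapshot('wrist')[:,:,::-1]
cv2.imwrite('pics/w4.png',cv2.resize(a[80:380,200:360],None,fx=2,fy=2,interpolation=cv2.INTER_CUBIC))"
```

```text
t 10.55 at [619.    7.   35.4] [-180.     0.    99.8] gap 35.2
shift mm [-0.   0.3  0.4]
turn [-0.     0.     0.001]
```

View pics/w4.png

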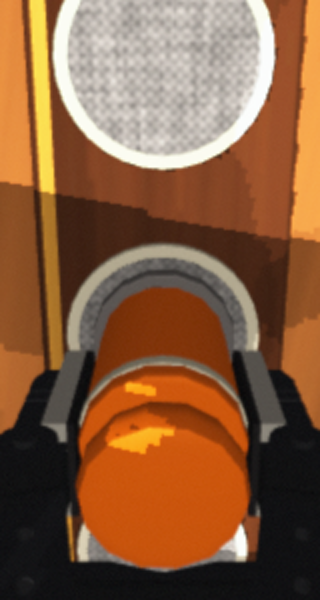

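Stamp and pad are now concentric (both about u=163 in the crop). Releasing quickly, then rising.

Call:
play_rows(
  deltas=[
    [[0, 0, 0], [0, 0, 0], 0],
    [[0, 0, 0], [0, 0, 0], 0],
    [[0, 0, 0], [0, 0, 0], 0],
    [[0, 0, 0], [0, 0, 0], 0],
  ],
)

```text
time: 11.1
tool_pos: [618.8, 7.0, 35.3]
tcp_rot: [-180.0, 0.0, 99.8]
ft_force: [0.6, -0.2, 0.4]
finger_gap: 85.4
```

Call:
play_rows(
  deltas=[
    [[0, 0, -0.02], [0, 0, 0], 0],
    [[0, 0, -0.03], [0, 0, 0], 0],
    [[0, 0, -0.03], [0, 0, 0], 0],
    [[0, 0, -0.02], [0, 0, 0], 0],
    [[0, 0, 0], [0, 0, 0], 0],
  ],
)

```text
time: 11.72
tool_pos: [620.1, 6.9, 144.5]
tcp_rot: [179.8, 0.1, 99.8]
ft_force: [-0.0, 0.1, 0.1]
finger_gap: 85.2
```

```bash
python3 -c "
from h import *
import cv2
go([445,-47.2,120],99.7)
a=eyes.snapshot('wrist')[:,:,::-1]
cv2.imwrite('pics/w5.png',a)
print(proj('wrist',[445,-47.2,66]),proj('wrist',[445,-47.2,3]))"
```

```text
t 11.72 at [620.1   6.9 144.5] [1.798e+02 1.000e-01 9.980e+01] gap 85.2
shift mm [ -23.6 -181.8   23.8]
turn [0.004 0.001 0.001]
[ 52.7 249.8] [ 98.4 223.3]
```

View pics/w5.png

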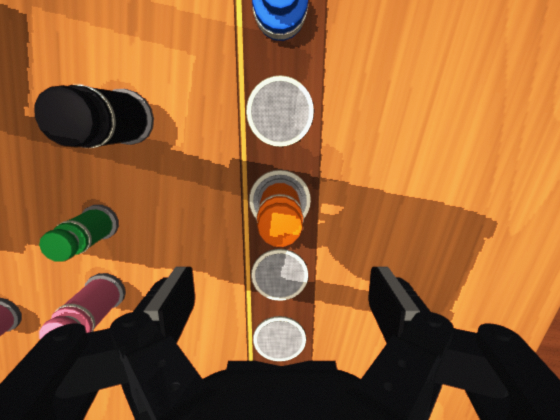

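Orange is concentric with pad b now (u≈280 for both). Next, green.

Call:
play_rows(
  deltas=[
    [[-0.004, -0.03, 0], [0.004, 0, 0], 0],
    [[-0.005, -0.04, 0], [0, 0, 0], 0],
    [[-0.005, -0.04, 0], [0, 0, 0], 0],
    [[-0.005, -0.04, 0], [0, 0, 0], 0],
    [[-0.004, -0.025, 0.01], [0, 0, 0], 0],
    [[0, 0, 0], [0, 0, 0], 0],
  ],
)

```text
time: 12.52
tool_pos: [442.3, -46.0, 127.2]
tcp_rot: [-179.4, -0.1, 99.8]
ft_force: [0.2, 0.4, -0.1]
finger_gap: 85.5
```

```bash
python3 -c "
from h import *
import cv2
go([445,-47.2,100],99.7)
a=eyes.snapshot('wrist')[:,:,::-1]
cv2.imwrite('pics/w6.png',a)
print(proj('wrist',[445,-47.2,66]),proj('wrist',[445,-47.2,3]),proj('wrist',[470.6,56.3,86]),proj('wrist',[470.6,56.3,3]))"
```

```text
t 12.53 at [442.3 -46.  127.2] [-1.794e+02 -1.000e-01  9.980e+01] gap 85.5
shift mm [-1.7  2.7 27.2]
turn [-0.01  -0.002  0.002]
[282.2 230.6] [282.6 206.4] [357.9  82.3] [334.4  93.7]
```

View pics/w6.png

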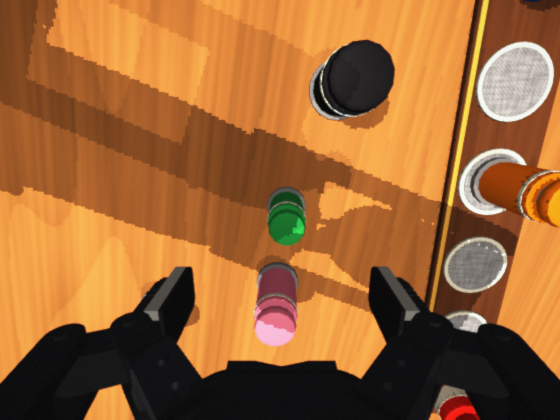

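Call:
play_rows(
  deltas=[
    [[-0.001, 0.005, 0.01], [-0.01, -0.002, 0], 0],
    [[0, 0, 0.025], [0, 0, 0], 0],
    [[0, 0, 0.025], [0, 0, 0], 0],
    [[0, 0, 0.02], [0, 0, 0], 0],
    [[0, 0, 0.01], [0, 0, 0], 0],
    [[0, 0, 0], [0, 0, 0], 0],
  ],
)

```text
time: 13.32
tool_pos: [455.2, -44.6, 34.3]
tcp_rot: [179.6, 0.1, 100.0]
ft_force: [-0.6, -0.2, -0.0]
finger_gap: 85.4
```

```bash
python3 -c "
from h import *
go([447.3,-46.8,17],99.7)"
```

```text
t 13.32 at [455.2 -44.6  34.3] [1.796e+02 1.000e-01 1.000e+02] gap 85.4
shift mm [-0.7 -8.3 17.2]
turn [0.006 0.001 0.004]
```

Call:
play_rows(
  deltas=[
    [[0, -0.007, 0.01], [0.006, 0.001, 0.004], 0],
    [[0, 0, 0.006], [0, 0, 0], 0],
    [[0, 0, 0], [0, 0, 0], 0],
    [[0, 0, 0], [0, 0, 0], 0],
  ],
)

```text
time: 13.82
tool_pos: [449.7, -46.2, 18.9]
tcp_rot: [179.8, 0.1, 99.7]
ft_force: [-0.3, 0.2, 0.7]
finger_gap: 85.6
```

```bash
python3 -c "
from h import *
go([447.3,-46.8,17],99.7)"
```

```text
t 13.82 at [449.7 -46.2  18.9] [1.798e+02 1.000e-01 9.970e+01] gap 85.6
shift mm [-0.2 -2.5  1.9]
turn [0.003 0.001 0.   ]
```

Call:
play_rows(
  deltas=[
    [[0, -0.0025, 0.001], [0.003, 0.001, 0], 0.3],
    [[0, 0, 0], [0, 0, 0], 0.4],
    [[0, 0, 0], [0, 0, 0], 0.5],
    [[0, 0, 0], [0, 0, 0], 0.6],
    [[0, 0, 0], [0, 0, 0], 0.75],
    [[0, 0, 0], [0, 0, 0], 0.9],
    [[0, 0, 0], [0, 0, 0], 0.9],
  ],
  force=22,
)

```text
time: 14.7
tool_pos: [447.8, -46.9, 18.8]
tcp_rot: [179.9, 0.1, 99.7]
ft_force: [-0.9, -0.6, 0.2]
finger_gap: 29.4
```

```bash
python3 -c "
from h import *
go([633.6,-71.8,120],99.7)"
```

```text
t 14.7 at [447.8 -46.9  18.8] [1.799e+02 1.000e-01 9.970e+01] gap 29.4
shift mm [ -56.   179.  -100.9]
turn [0.001 0.001 0.   ]
```

Call:
play_rows(
  deltas=[
    [[0, 0, -0.02], [0, 0, 0], 0.9],
    [[0, 0, -0.03], [0, 0, 0], 0.9],
    [[-0.005, 0.015, -0.03], [0, 0, 0], 0.9],
    [[-0.01, 0.03, -0.01], [0, 0, 0], 0.9],
    [[-0.012, 0.04, 0], [0, 0, 0], 0.9],
    [[-0.012, 0.04, 0], [0, 0, 0], 0.9],
    [[-0.01, 0.025, 0], [0, 0, 0], 0.9],
    [[-0.006, 0.01, 0], [0, 0, 0], 0.9],
  ],
)

```text
time: 15.7
tool_pos: [618.2, -74.0, 109.3]
tcp_rot: [-180.0, -0.0, 99.7]
ft_force: [-0.1, 0.1, -0.6]
finger_gap: 29.5
```

```bash
python3 -c "
from h import *
go([633.6,-71.8,45],99.7)"
```

```text
t 15.7 at [618.2 -74.  109.3] [-180.    -0.    99.7] gap 29.5
shift mm [-0.4 15.6 64.3]
turn [-0.001 -0.     0.   ]
```

Call:
play_rows(
  deltas=[
    [[0, 0.015, 0.005], [0, 0, 0], 0.9],
    [[0, 0, 0.02], [0, 0, 0], 0.9],
    [[0, 0, 0.02], [0, 0, 0], 0.9],
    [[0, 0, 0.01], [0, 0, 0], 0.9],
    [[0, 0, 0.003], [0, 0, 0], 0.9],
    [[0, 0, 0], [0, 0, 0], 0.9],
  ],
)

```text
time: 16.45
tool_pos: [630.3, -71.5, 44.3]
tcp_rot: [-179.6, -0.1, 99.7]
ft_force: [-0.2, -0.0, -0.7]
finger_gap: 29.2
```

```bash
python3 -c "
from h import *
go([633.2,-71.8,33],99.7)"
```

```text
t 16.45 at [630.3 -71.5  44.3] [-1.796e+02 -1.000e-01  9.970e+01] gap 29.2
shift mm [-0.8  2.8 11.2]
turn [-0.006 -0.002  0.   ]
```

Call:
play_rows(
  deltas=[
    [[-0.001, 0.003, 0.005], [-0.006, -0.002, 0], 0.9],
    [[0, 0, 0.004], [0, 0, 0], 0.9],
    [[0, 0, 0], [0, 0, 0], 0.9],
  ],
)

```text
time: 16.82
tool_pos: [634.8, -72.3, 36.4]
tcp_rot: [179.8, 0.1, 99.7]
ft_force: [-0.1, -0.0, -0.3]
finger_gap: 29.4
```

```bash
python3 -c "
from h import *
import cv2
go([633.2,-71.8,30],99.7)
a=eyes.snapshot('wrist')[:,:,::-1]
cv2.imwrite('pics/w7.png',cv2.resize(a[80:380,200:360],None,fx=2,fy=2,interpolation=cv2.INTER_CUBIC))"
```

```text
t 16.82 at [634.8 -72.3  36.4] [1.798e+02 1.000e-01 9.970e+01] gap 29.4
shift mm [ 0.7 -1.5  6.4]
turn [0.003 0.001 0.   ]
```

View pics/w7.png

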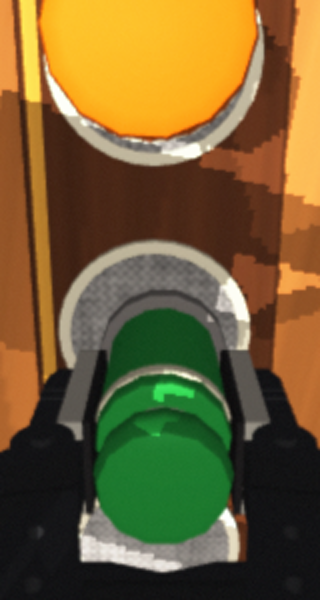

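```bash
python3 -c "
from h import *
def ext(c,R,z):
  P=np.array([proj('wrist',[c[0]+R*np.cos(t),c[1]+R*np.sin(t),z]) for t in np.linspace(0,6.28,100)]); return ((P.min(0)-[200,80])*2).round(),((P.max(0)-[200,80])*2).round()
s=r.sense()['tool_pos']
print(ext([633.6,-72.2],29,11),'obs 60 240 250'); print(ext(s[:2],18,23.6),'obs 104 290 224',ext(s[:2],14,36.4-18.8+66),'obs 95 408 232 544')"
```

```text
(array([ 60., 247.]), array([250., 421.])) obs 60 240 250
(array([ 96., 298.]), array([222., 413.])) obs 104 290 224 (array([ 85., 435.]), array([232., 558.])) obs 95 408 232 544
```

Green's foot is about 2.7 mm to the right of the pad centre, and along the row it is fine. I'll shift −y and lower.

Call:
play_rows(
  deltas=[
    [[0, -0.0027, 0.003], [0.003, 0.001, 0], 0.9],
    [[0, 0, 0], [0, 0, 0], 0.9],
    [[0, 0, 0], [0, 0, 0], 0.9],
  ],
)

```text
time: 17.25
tool_pos: [632.4, -72.8, 33.9]
tcp_rot: [180.0, 0.0, 99.7]
ft_force: [1.0, -0.4, -0.9]
finger_gap: 29.7
```

```bash
python3 -c "
from h import *
go([632.4,-72,30],99.7)"
```

```text
t 17.25 at [632.4 -72.8  33.9] [180.    0.   99.7] gap 29.7
shift mm [0.8 0.1 3.9]
turn [0.001 0.    0.   ]
```

Call:
play_rows(
  deltas=[
    [[0.0005, 0, 0.002], [0, 0, 0], 0.9],
    [[0, 0, 0.002], [0, 0, 0], 0.9],
    [[0, 0, 0], [0, 0, 0], 0.9],
  ],
)

```text
time: 17.62
tool_pos: [632.6, -72.3, 29.9]
tcp_rot: [179.9, 0.0, 99.7]
ft_force: [-0.1, 0.8, -1.6]
finger_gap: 29.3
```

```bash
python3 -c "
from h import *
go([632.4,-72,30],99.7)"
```

```text
t 17.62 at [632.6 -72.3  29.9] [179.9   0.   99.7] gap 29.3
shift mm [ 0.4 -0.1 -0.1]
turn [0.001 0.001 0.   ]
```

Call:
play_rows(
  deltas=[
    [[0, 0, 0], [0, 0, 0], 0],
    [[0, 0, 0], [0, 0, 0], 0],
    [[0, 0, 0], [0, 0, 0], 0],
    [[0, 0, 0], [0, 0, 0], 0],
  ],
)

```text
time: 18.12
tool_pos: [632.7, -72.4, 30.0]
tcp_rot: [179.9, 0.0, 99.7]
ft_force: [0.0, -0.1, 0.1]
finger_gap: 85.5
```

Call:
play_rows(
  deltas=[
    [[0, 0, -0.02], [0, 0, 0], 0],
    [[0, 0, -0.03], [0, 0, 0], 0],
    [[0, 0, -0.03], [0, 0, 0], 0],
    [[0, 0, -0.02], [0, 0, 0], 0],
    [[0, 0, 0], [0, 0, 0], 0],
  ],
)

```text
time: 18.75
tool_pos: [633.8, -72.5, 139.4]
tcp_rot: [179.7, 0.1, 99.7]
ft_force: [0.2, -0.2, -0.5]
finger_gap: 85.5
```

```bash
python3 -c "
from h import *
import cv2
go([471.5,57.3,145],99.7)
cv2.imwrite('pics/w8.png',eyes.snapshot('wrist')[:,:,::-1])"
```

```text
t 18.75 at [633.8 -72.5 139.4] [1.797e+02 1.000e-01 9.970e+01] gap 85.5
shift mm [ 155.3 -138.1   -6.7]
turn [0.006 0.002 0.   ]
```

Call:
play_rows(
  deltas=[
    [[0.02, -0.018, -0.003], [0.006, 0.002, 0], 0],
    [[0.03, -0.028, 0], [0, 0, 0], 0],
    [[0.033, -0.03, 0], [0, 0, 0], 0],
    [[0.033, -0.03, 0], [0, 0, 0], 0],
    [[0.025, -0.02, 0], [0, 0, 0], 0],
    [[0.01, -0.008, 0], [0, 0, 0], 0],
    [[0, 0, 0], [0, 0, 0], 0],
  ],
)

```text
time: 19.68
tool_pos: [467.4, 56.8, 135.0]
tcp_rot: [-179.4, -0.1, 99.7]
ft_force: [0.2, -0.0, -0.5]
finger_gap: 85.6
```

```bash
python3 -c "
from h import *
import cv2
go([471.5,57.3,145],99.7)
im=eyes.snapshot('wrist');cv2.imwrite('pics/w9.png',im[:,:,::-1])
def ext(c,R,z):
  P=np.array([proj('wrist',[c[0]+R*np.cos(t),c[1]+R*np.sin(t),z]) for t in np.linspace(0,6.28,100)]); return P.min(0),P.max(0)
print('foot',ext([471.5,57.3],24,6),'cap',ext([471.5,57.3],20,86))
m=((im.max(2)<60)).astype(np.uint8);m[250:]=0
n,l,st,ce=cv2.connectedComponentsWithStats(m)
for i in range(1,n):
  if st[i,4]>300: print(st[i],ce[i])"
```

```text
t 19.68 at [467.4  56.8 135. ] [-1.794e+02 -1.000e-01  9.970e+01] gap 85.6
shift mm [ -0.2   4.1 -10. ]
turn [-0.011 -0.002 -0.001]
foot (array([260.3, 178.3]), array([311.4, 227.5])) cap (array([257.2, 207.1]), array([315.5, 261.5]))
[ 259  181   55   69 3020] [285.75       218.09139073]
```

View pics/w9.png

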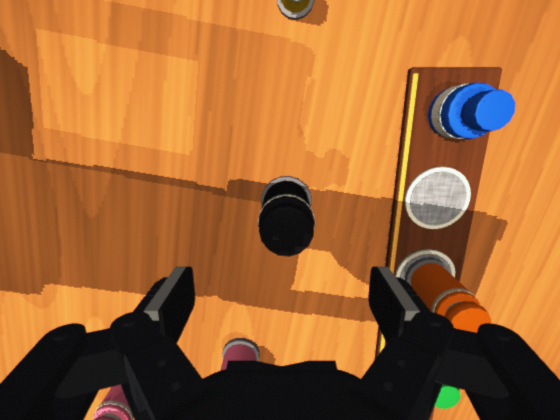

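Call:
play_rows(
  deltas=[
    [[0, 0.004, 0.01], [-0.011, -0.002, 0], 0],
    [[0, 0, 0.025], [0, 0, 0], 0],
    [[0, 0, 0.025], [0, 0, 0], 0],
    [[0, 0, 0.025], [0, 0, 0], 0],
    [[0, 0, 0.012], [0, 0, 0], 0],
    [[0, 0, 0], [0, 0, 0], 0],
  ],
)

```text
time: 20.48
tool_pos: [476.2, 53.4, 32.8]
tcp_rot: [179.8, 0.1, 99.3]
ft_force: [0.4, 0.9, -0.1]
finger_gap: 85.4
```

```bash
python3 -c "
from h import *
go([471.5,57.3,26],99.7)"
```

```text
t 20.48 at [476.2  53.4  32.8] [1.798e+02 1.000e-01 9.930e+01] gap 85.4
shift mm [ 4.7 -4.   6.8]
turn [ 0.003  0.001 -0.006]
```

Call:
play_rows(
  deltas=[
    [[0.0045, -0.004, 0.006], [0.003, 0.001, -0.006], 0],
    [[0, 0, 0], [0, 0, 0], 0],
    [[0, 0, 0], [0, 0, 0], 0],
  ],
)

```text
time: 20.85
tool_pos: [473.1, 57.3, 28.4]
tcp_rot: [179.8, 0.0, 99.7]
ft_force: [0.1, -0.0, 1.0]
finger_gap: 85.4
```

```bash
python3 -c "
from h import *
go([471.5,57.3,26],99.7)"
```

```text
t 20.85 at [473.1  57.3  28.4] [179.8   0.   99.7] gap 85.4
shift mm [ 0.3 -1.6  2.4]
turn [0.003 0.001 0.   ]
```

Call:
play_rows(
  deltas=[
    [[0, -0.0015, 0.001], [0.003, 0.001, 0], 0.2],
    [[0, 0, 0], [0, 0, 0], 0.3],
    [[0, 0, 0], [0, 0, 0], 0.4],
    [[0, 0, 0], [0, 0, 0], 0.5],
    [[0, 0, 0], [0, 0, 0], 0.7],
    [[0, 0, 0], [0, 0, 0], 0.8],
    [[0, 0, 0], [0, 0, 0], 0.8],
  ],
  force=28,
)

```text
time: 21.72
tool_pos: [472.5, 57.1, 28.6]
tcp_rot: [179.9, 0.0, 99.7]
ft_force: [0.1, 0.1, 1.1]
finger_gap: 41.6
```

```bash
python3 -c "
from h import *
go([606.3,86,130],99.7)"
```

```text
t 21.73 at [472.5  57.1  28.6] [179.9   0.   99.7] gap 41.6
shift mm [   5.9  137.  -101.1]
turn [0.002 0.    0.   ]
```

Gripped at offset 28.6, so the place height is about 39.6.

Call:
play_rows(
  deltas=[
    [[0, 0, -0.02], [0, 0, 0], 0.8],
    [[0, 0, -0.03], [0, 0, 0], 0.8],
    [[0, 0.01, -0.03], [0, 0, 0], 0.8],
    [[0.002, 0.025, -0.01], [0, 0, 0], 0.8],
    [[0.002, 0.03, 0], [0, 0, 0], 0.8],
    [[0.002, 0.03, 0], [0, 0, 0], 0.8],
    [[0, 0.02, 0], [0, 0, 0], 0.8],
    [[0, 0.008, 0], [0, 0, 0], 0.8],
  ],
)

```text
time: 22.72
tool_pos: [594.0, 84.5, 118.9]
tcp_rot: [-179.9, -0.0, 99.7]
ft_force: [-0.6, -0.0, -0.7]
finger_gap: 41.2
```

```bash
python3 -c "
from h import *
go([605.8,86,50],99.7)"
```

```text
t 22.73 at [594.   84.5 118.9] [-179.9   -0.    99.7] gap 41.2
shift mm [-0.5 11.9 68.9]
turn [-0.001 -0.001 -0.   ]
```

Call:
play_rows(
  deltas=[
    [[0, 0.0125, 0.005], [0, 0, 0], 0.8],
    [[0, 0, 0.02], [0, 0, 0], 0.8],
    [[0, 0, 0.02], [0, 0, 0], 0.8],
    [[0, 0, 0.012], [0, 0, 0], 0.8],
    [[0, 0, 0.004], [0, 0, 0], 0.8],
    [[0, 0, 0], [0, 0, 0], 0.8],
  ],
)

```text
time: 23.48
tool_pos: [602.5, 86.1, 51.1]
tcp_rot: [-179.6, -0.1, 99.7]
ft_force: [0.1, 1.1, -1.1]
finger_gap: 41.2
```

```bash
python3 -c "
from h import *
go([605.8,86,43],99.7)"
```

```text
t 23.48 at [602.5  86.1  51.1] [-1.796e+02 -1.000e-01  9.970e+01] gap 41.2
shift mm [-0.7  3.3  8.1]
turn [-0.007 -0.001 -0.   ]
```

Call:
play_rows(
  deltas=[
    [[-0.0005, 0.003, 0.005], [-0.007, -0.001, 0], 0.8],
    [[0, 0, 0], [0, 0, 0], 0.8],
    [[0, 0, 0], [0, 0, 0], 0.8],
  ],
)

```text
time: 23.85
tool_pos: [607.0, 86.2, 47.5]
tcp_rot: [179.8, 0.0, 99.7]
ft_force: [-0.5, -0.5, -0.7]
finger_gap: 41.3
```

```bash
python3 -c "
from h import *
import cv2
go([605.8,86,43],99.7)
a=eyes.snapshot('wrist')[:,:,::-1]
cv2.imwrite('pics/w10.png',cv2.resize(a[80:380,200:360],None,fx=2,fy=2,interpolation=cv2.INTER_CUBIC))
def ext(c,R,z):
  P=np.array([proj('wrist',[c[0]+R*np.cos(t),c[1]+R*np.sin(t),z]) for t in np.linspace(0,6.28,100)]); return ((P.min(0)-[200,80])*2).round(),((P.max(0)-[200,80])*2).round()
s=r.sense()['tool_pos']
print('pad',ext([606.8,85.5],29,11)); print('foot',ext(s[:2],24,s[2]-28.6+6),'cap',ext(s[:2],20,s[2]-28.6+86))"
```

```text
t 23.85 at [607.   86.2  47.5] [179.8   0.   99.7] gap 41.3
shift mm [-0.  -1.2  4.5]
turn [ 0.003  0.    -0.   ]
pad (array([ 69., 240.]), array([248., 406.]))
foot (array([ 80., 267.]), array([239., 413.])) cap (array([ 43., 439.]), array([274., 627.]))
```

View pics/w10.png

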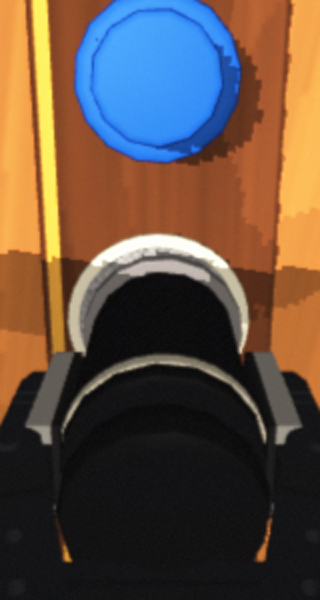

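Black is about 2 mm to the right of the pad centre. Correcting, then lowering.

Call:
play_rows(
  deltas=[
    [[-0.0007, -0.002, 0.003], [0.003, 0, 0], 0.8],
    [[0, 0, 0], [0, 0, 0], 0.8],
    [[0, 0, 0], [0, 0, 0], 0.8],
  ],
)

```text
time: 24.28
tool_pos: [605.2, 85.1, 44.7]
tcp_rot: [180.0, 0.0, 99.7]
ft_force: [0.6, -0.0, -1.6]
finger_gap: 41.4
```

```bash
python3 -c "
from h import *
go([605.1,85.4,39.6],99.7)"
```

```text
t 24.27 at [605.2  85.1  44.7] [180.    0.   99.7] gap 41.4
shift mm [ 0.3 -0.1  5.1]
turn [ 0.  0. -0.]
```

Call:
play_rows(
  deltas=[
    [[0, 0, 0.003], [0, 0, 0], 0.8],
    [[0, 0, 0.002], [0, 0, 0], 0.8],
    [[0, 0, 0], [0, 0, 0], 0.8],
  ],
)

```text
time: 24.65
tool_pos: [605.4, 85.1, 39.6]
tcp_rot: [180.0, 0.0, 99.7]
ft_force: [-0.9, -1.1, 1.9]
finger_gap: 41.4
```

```bash
python3 -c "
from h import *
go([605.1,85.4,39.6],99.7)"
```

```text
t 24.65 at [605.4  85.1  39.6] [180.    0.   99.7] gap 41.4
shift mm [ 0.3 -0.2  0. ]
turn [ 0.001  0.001 -0.   ]
```

Contact. Release, rise, then check by image code.

Call:
play_rows(
  deltas=[
    [[0, 0, 0], [0, 0, 0], 0],
    [[0, 0, 0], [0, 0, 0], 0],
    [[0, 0, 0], [0, 0, 0], 0],
    [[0, 0, 0], [0, 0, 0], 0],
  ],
)

```text
time: 25.15
tool_pos: [605.6, 85.1, 39.6]
tcp_rot: [179.9, 0.0, 99.7]
ft_force: [-0.2, 0.8, -0.8]
finger_gap: 85.4
```

Call:
play_rows(
  deltas=[
    [[0, 0, -0.02], [0, 0, 0], 0],
    [[0, 0, -0.03], [0, 0, 0], 0],
    [[0, 0, -0.03], [0, 0, 0], 0],
    [[0, 0, -0.02], [0, 0, 0], 0],
    [[0, 0, 0], [0, 0, 0], 0],
  ],
)

```text
time: 25.78
tool_pos: [606.6, 85.3, 148.8]
tcp_rot: [179.7, 0.1, 99.7]
ft_force: [-0.2, -0.0, -0.2]
finger_gap: 85.4
```

```bash
python3 -c "
from h import *
import cv2
go([448.8,219.6,140],99.7)
cv2.imwrite('pics/w11.png',eyes.snapshot('wrist')[:,:,::-1])"
```

```text
t 25.77 at [606.6  85.3 148.8] [1.797e+02 1.000e-01 9.970e+01] gap 85.4
shift mm [ 159.  -133.     7.9]
turn [ 0.005  0.001 -0.   ]
```

Call:
play_rows(
  deltas=[
    [[0.02, -0.018, 0], [0.005, 0.001, 0], 0],
    [[0.03, -0.025, 0], [0, 0, 0], 0],
    [[0.033, -0.028, 0], [0, 0, 0], 0],
    [[0.033, -0.028, 0], [0, 0, 0], 0],
    [[0.028, -0.02, 0], [0, 0, 0], 0],
    [[0.01, -0.008, 0], [0, 0, 0], 0],
    [[0, 0, 0], [0, 0, 0], 0],
  ],
)

```text
time: 26.7
tool_pos: [447.0, 217.3, 141.2]
tcp_rot: [-179.4, 0.0, 99.6]
ft_force: [0.7, -0.5, -0.2]
finger_gap: 85.2
```

```bash
python3 -c "
from h import *
import cv2
go([448.8,219.6,100],99.7)
im=eyes.snapshot('wrist');cv2.imwrite('pics/w12.png',im[:,:,::-1])
def ext(c,R,z):
  P=np.array([proj('wrist',[c[0]+R*np.cos(t),c[1]+R*np.sin(t),z]) for t in np.linspace(0,6.28,100)]); return P.min(0),P.max(0)
print('body',ext([448.8,219.6],12,6),'cap',ext([448.8,219.6],11,56))
h=cv2.cvtColor(im,cv2.COLOR_RGB2HSV);m=((h[...,0]>24)&(h[...,0]<36)&(h[...,1]>150)&(h[...,2]>50)).astype(np.uint8);m[300:]=0
n,l,st,ce=cv2.connectedComponentsWithStats(m)
for i in range(1,n):
  if st[i,4]>100: print(st[i],ce[i])"
```

```text
t 26.7 at [447.  217.3 141.2] [-179.4    0.    99.6] gap 85.2
shift mm [ 2.   2.6 41.1]
turn [-0.011  0.001 -0.001]
body (array([271.3, 186.9]), array([296.3, 211.2])) cap (array([269.9, 202.2]), array([297.4, 228.4]))
[274 200  24  24 454] [285.469163   211.16740088]
```

Call:
play_rows(
  deltas=[
    [[0.002, 0.0045, 0.01], [-0.011, 0.001, 0], 0],
    [[0, 0, 0.025], [0, 0, 0], 0],
    [[0, 0, 0.025], [0, 0, 0], 0],
    [[0, 0, 0.025], [0, 0, 0], 0],
    [[0, 0, 0.02], [0, 0, 0], 0],
    [[0, 0, 0.008], [0, 0, 0], 0],
    [[0, 0, 0], [0, 0, 0], 0],
  ],
)

```text
time: 27.62
tool_pos: [457.1, 214.9, 21.2]
tcp_rot: [179.8, 0.1, 99.1]
ft_force: [0.1, 0.1, 0.2]
finger_gap: 85.4
```

```bash
python3 -c "
from h import *
go([450.8,219.9,12],99.7)"
```

```text
t 27.62 at [457.1 214.9  21.2] [1.798e+02 1.000e-01 9.910e+01] gap 85.4
shift mm [ 5.9 -5.4  9.2]
turn [ 0.003  0.001 -0.01 ]
```

Call:
play_rows(
  deltas=[
    [[0.0055, -0.005, 0.008], [0.003, 0.001, -0.01], 0],
    [[0, 0, 0], [0, 0, 0], 0],
    [[0, 0, 0], [0, 0, 0], 0],
  ],
)

```text
time: 28.0
tool_pos: [452.6, 220.3, 14.5]
tcp_rot: [179.8, -0.0, 99.7]
ft_force: [-0.1, 0.1, 0.2]
finger_gap: 85.7
```

```bash
python3 -c "
from h import *
go([450.8,219.9,12],99.7)"
```

```text
t 28.0 at [452.6 220.3  14.5] [179.8  -0.   99.7] gap 85.7
shift mm [-0.1 -1.8  2.5]
turn [ 0.003 -0.     0.   ]
```

Call:
play_rows(
  deltas=[
    [[0, -0.0018, 0.003], [0.003, 0, 0], 0.3],
    [[0, 0, 0], [0, 0, 0], 0.4],
    [[0, 0, 0], [0, 0, 0], 0.5],
    [[0, 0, 0], [0, 0, 0], 0.6],
    [[0, 0, 0], [0, 0, 0], 0.7],
    [[0, 0, 0], [0, 0, 0], 0.85],
    [[0, 0, 0], [0, 0, 0], 1],
    [[0, 0, 0], [0, 0, 0], 1],
  ],
  force=20,
)

```text
time: 29.0
tool_pos: [451.4, 220.4, 12.3]
tcp_rot: [179.9, -0.0, 99.7]
ft_force: [-0.1, -0.3, -0.0]
finger_gap: 22.9
```

```bash
python3 -c "
from h import *
go([646,-151,130],99.7)"
```

```text
t 29.0 at [451.4 220.4  12.3] [179.9  -0.   99.7] gap 22.9
shift mm [-398.8  129.2 -117.8]
turn [ 0.002 -0.001  0.001]
```

Call:
play_rows(
  deltas=[
    [[0, 0, -0.02], [0, 0, 0], 1],
    [[0, 0, -0.03], [0, 0, 0], 1],
    [[0, 0, -0.035], [0, 0, 0], 1],
    [[0, 0, -0.03], [0, 0, 0], 1],
    [[-0.02, 0, -0.01], [0, 0, 0], 1],
    [[-0.04, 0.005, 0], [0, 0, 0], 1],
    [[-0.045, 0.01, 0], [0, 0, 0], 1],
    [[-0.045, 0.01, 0], [0, 0, 0], 1],
  ],
)

```text
time: 30.0
tool_pos: [501.2, 75.4, 141.0]
tcp_rot: [179.9, -0.0, 100.1]
ft_force: [0.5, 0.8, -0.4]
finger_gap: 23.3
```

```bash
python3 -c "
from h import *
go([646,-151,140],99.7)"
```

```text
t 30.0 at [501.2  75.4 141. ] [179.9  -0.  100.1] gap 23.3
shift mm [-248.2  102.9    1. ]
turn [ 0.002 -0.001  0.007]
```

Call:
play_rows(
  deltas=[
    [[-0.045, 0.012, 0], [0, 0, 0.007], 1],
    [[-0.045, 0.015, 0], [0, 0, 0], 1],
    [[-0.045, 0.02, 0], [0, 0, 0], 1],
    [[-0.04, 0.02, 0], [0, 0, 0], 1],
    [[-0.03, 0.018, 0], [0, 0, 0], 1],
    [[-0.015, 0.01, 0], [0, 0, 0], 1],
    [[0, 0, 0], [0, 0, 0], 1],
  ],
)

```text
time: 30.88
tool_pos: [635.5, -136.4, 139.6]
tcp_rot: [179.9, -0.0, 99.4]
ft_force: [-0.8, 1.0, -1.1]
finger_gap: 23.4
```

```bash
python3 -c "
from h import *
go([646,-151,45],99.7)"
```

```text
t 30.88 at [ 635.5 -136.4  139.6] [179.9  -0.   99.4] gap 23.4
shift mm [-16.2   7.8  94.6]
turn [ 0.001 -0.001 -0.005]
```

Call:
play_rows(
  deltas=[
    [[-0.016, 0.008, 0.005], [0, 0, -0.005], 1],
    [[0, 0, 0.02], [0, 0, 0], 1],
    [[0, 0, 0.025], [0, 0, 0], 1],
    [[0, 0, 0.02], [0, 0, 0], 1],
    [[0, 0, 0.008], [0, 0, 0], 1],
    [[0, 0, 0], [0, 0, 0], 1],
    [[0, 0, 0], [0, 0, 0], 1],
  ],
)

```text
time: 31.75
tool_pos: [642.7, -145.5, 55.6]
tcp_rot: [-179.8, -0.2, 99.8]
ft_force: [-0.1, 0.1, 0.2]
finger_gap: 23.6
```

```bash
python3 -c "
from h import *
go([646,-151,35],99.7)"
```

```text
t 31.75 at [ 642.7 -145.5   55.6] [-179.8   -0.2   99.8] gap 23.6
shift mm [-6.   2.4 20.6]
turn [-0.003 -0.004  0.002]
```

Call:
play_rows(
  deltas=[
    [[-0.006, 0.0025, 0.01], [-0.003, -0.004, 0], 1],
    [[0, 0, 0.01], [0, 0, 0], 1],
    [[0, 0, 0.003], [0, 0, 0], 1],
    [[0, 0, 0], [0, 0, 0], 1],
    [[0, 0, 0], [0, 0, 0], 1],
  ],
)

```text
time: 32.38
tool_pos: [647.7, -152.0, 32.8]
tcp_rot: [179.8, 0.1, 99.8]
ft_force: [-0.8, 0.7, -0.6]
finger_gap: 23.5
```

```bash
python3 -c "
from h import *
import cv2
go([646,-151,30],99.7)
a=eyes.snapshot('wrist')[:,:,::-1]
b=cv2.imread('pics/w11.png')[60:310,200:370]
o=np.zeros((600,740,3),np.uint8);o[:,:320]=cv2.resize(a[80:380,200:360],None,fx=2,fy=2,interpolation=cv2.INTER_CUBIC)
o[:,330:738]=cv2.resize(b,None,fx=2.4,fy=2.4,interpolation=cv2.INTER_CUBIC)
cv2.imwrite('pics/w13.png',o)
def ext(c,R,z):
  P=np.array([proj('wrist',[c[0]+R*np.cos(t),c[1]+R*np.sin(t),z]) for t in np.linspace(0,6.28,100)]); return ((P.min(0)-[200,80])*2).round(),((P.max(0)-[200,80])*2).round()
s=r.sense()['tool_pos']
print('pad',ext([647.1,-151.4],29,11)); print('foot',ext(s[:2],15,s[2]-12.3+6),'cap',ext(s[:2],11,s[2]-12.3+56))"
```

```text
t 32.38 at [ 647.7 -152.    32.8] [1.798e+02 1.000e-01 9.980e+01] gap 23.5
shift mm [ 1.3 -1.5  2.8]
turn [0.003 0.002 0.002]
pad (array([ 61., 249.]), array([255., 427.]))
foot (array([105., 318.]), array([214., 416.])) cap (array([103., 439.]), array([215., 533.]))
```

View pics/w13.png

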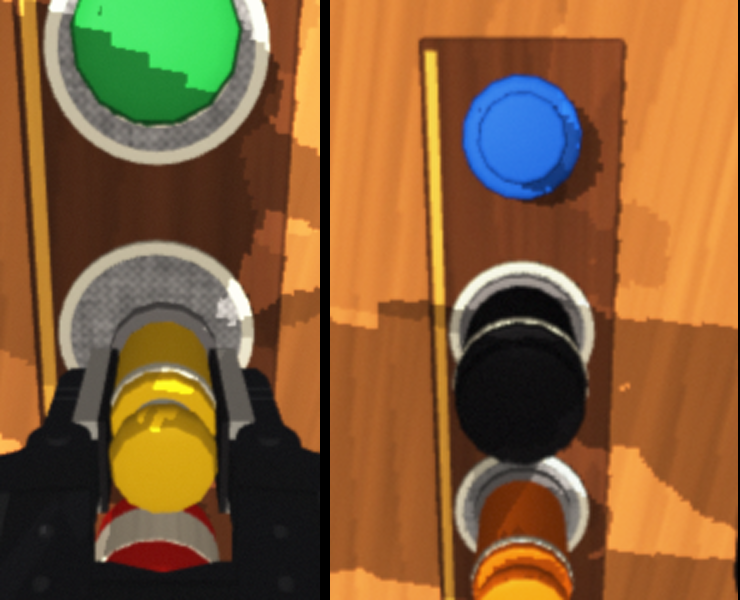

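Black and orange are concentric on pads a and b. Yellow is about 2 mm too far along +row and 1.6 mm to the right, so I'll correct both.

Call:
play_rows(
  deltas=[
    [[-0.002, -0.0016, 0.002], [0.003, 0.002, 0], 1],
    [[0, 0, 0], [0, 0, 0], 1],
    [[0, 0, 0], [0, 0, 0], 1],
  ],
)

```text
time: 32.8
tool_pos: [646.7, -154.5, 31.3]
tcp_rot: [180.0, -0.0, 99.8]
ft_force: [0.3, 1.0, -0.3]
finger_gap: 23.4
```

```bash
python3 -c "
from h import *
go([646.5,-154.2,23.3],99.7)"
```

```text
t 32.8 at [ 646.7 -154.5   31.3] [180.   -0.   99.8] gap 23.4
shift mm [ 0.4 -0.2  8. ]
turn [ 0.001 -0.     0.002]
```

Call:
play_rows(
  deltas=[
    [[0, 0, 0.004], [0, 0, 0], 1],
    [[0, 0, 0.003], [0, 0, 0], 1],
    [[0, 0, 0.001], [0, 0, 0], 1],
    [[0, 0, 0], [0, 0, 0], 1],
  ],
)

```text
time: 33.3
tool_pos: [646.9, -154.6, 23.4]
tcp_rot: [179.9, 0.0, 99.8]
ft_force: [-0.5, 0.4, 0.7]
finger_gap: 23.4
```

```bash
python3 -c "
from h import *
go([646.5,-154.2,23.3],99.7)"
```

```text
t 33.3 at [ 646.9 -154.6   23.4] [179.9   0.   99.8] gap 23.4
shift mm [ 0.4 -0.4  0.1]
turn [0.001 0.    0.002]
```

Call:
play_rows(
  deltas=[
    [[0, 0, 0], [0, 0, 0], 0],
    [[0, 0, 0], [0, 0, 0], 0],
    [[0, 0, 0], [0, 0, 0], 0],
    [[0, 0, 0], [0, 0, 0], 0],
  ],
)

```text
time: 33.8
tool_pos: [646.9, -154.5, 23.1]
tcp_rot: [179.9, -0.0, 99.8]
ft_force: [0.2, 0.3, -0.8]
finger_gap: 85.5
```

Call:
play_rows(
  deltas=[
    [[0, 0, -0.02], [0, 0, 0], 0],
    [[0, 0, -0.03], [0, 0, 0], 0],
    [[0, 0, -0.03], [0, 0, 0], 0],
    [[0, 0, -0.03], [0, 0, 0], 0],
    [[0, 0, -0.02], [0, 0, 0], 0],
    [[-0.03, 0, 0], [0, 0, 0], 0],
    [[-0.02, 0, 0], [0, 0, 0], 0],
    [[0, 0, 0], [0, 0, 0], 0],
  ],
)

```text
time: 34.8
tool_pos: [657.0, -205.1, 166.3]
tcp_rot: [179.6, 0.1, 99.9]
ft_force: [-0.6, 0.2, -0.4]
finger_gap: 85.3
```

```bash
python3 -c "
from h import *
import cv2
s=r.sense();print(s['tool_pos'],s['tcp_rot'])
a=eyes.snapshot('wrist')[:,:,::-1]; cv2.imwrite('pics/w14.png',a)
b=eyes.snapshot('scene')[:,:,::-1]
o=np.zeros((600,800,3),np.uint8)
o[:,:370]=cv2.resize(a[0:300,195:380],None,fx=2,fy=2,interpolation=cv2.INTER_CUBIC)
o[:400,380:800]=cv2.resize(b[150:390,140:392],(420,400),interpolation=cv2.INTER_CUBIC)
cv2.imwrite('pics/fin.png',o)"
```

```text
[ 656.97108487 -205.07346087  166.27028956] [1.79632602e+02 1.46853965e-01 9.98600516e+01]
```

View pics/fin.png

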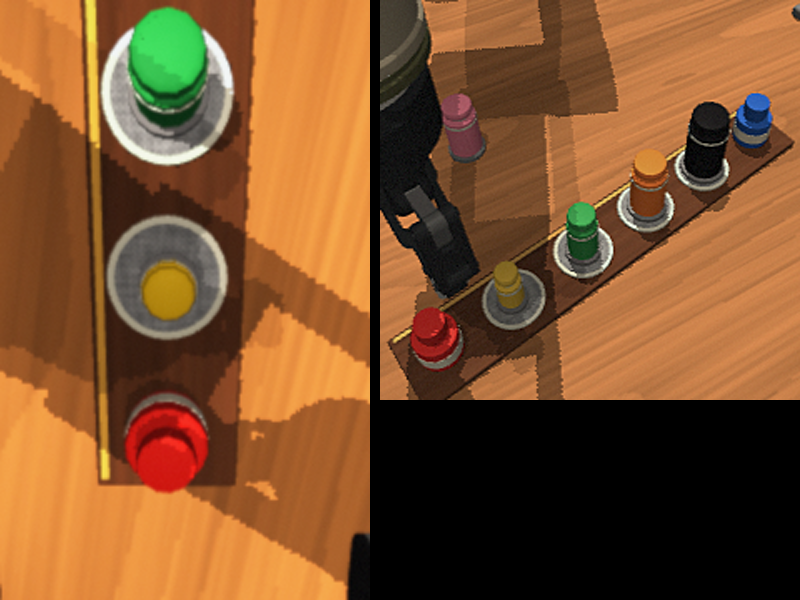

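Final view: all four stand upright and concentric on their pads. In the wrist crop, yellow is at u=169 against its pad at 167.5, and green is at 167.5 against 167.5. Both bottles are standing and the gripper is clear. Handing in.

```bash
python3 -c "
from bench import r
print(r.hand_in())"
```

```text
the job is handed in; nothing more can be done
None
```

I placed all four stamps upright on their pads and handed the job in at about 35 s of the 90 s. The red bottle is at the robot's right end, so the order is yellow on pad d, green on c, orange on b and black on a next to the blue bottle.

- **Re-grip:** orange first landed about 2.5 mm off centre. I re-gripped and re-centred it on its pad.
- **Last checks:** wrist pictures put each stamp across the row within about 1 mm of its pad's centre. Along the row I only judged it to roughly 1–2 mm. Both ink bottles and the pink stamp still in the last view are standing, and the gripper is open and clear.
- **Disagreement:** the wrist camera showed everything about 2–3 mm further along the row than the top camera and the arm's readings did. I centred each stamp by its offset from its pad in the same wrist picture, so this should not affect the placement.

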